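# Present the jar's glass label slide to the overhead camera

### The arm

A 6-joint arm with a two-finger parallel gripper is mounted at the origin on the work surface. World frame = base frame: x ahead of the robot, y to its left, z up, the work surface at z = 0. Lengths are in mm, angles in degrees, forces in N, time in s.
With the tool pointing down it reaches from about 375 to 825 mm from the base axis. Payload 5.5 kg.
Tool frame: the origin (TCP) lies between the finger pads, 19 mm behind the fingertips; this is the grasp point; z points along the fingers, y is the line along which they close (so a half turn about z gives the same grasp; the last joint's range is limited). The gripper opens to 85 mm and grips with 20 to 120 N. Pads are 22 mm wide; open, the fingers measure 114 mm over their backs; the gripper's body (76 mm by 85 mm) begins 54 mm behind the grasp point. The pads swing forward as they close: fully open they stand 13 mm farther back than shut.
Start: joints at [68.927, 17.962, -2.699, 69.339, 0, 90], TCP at [215.734, 559.869, 249.999] pointing down, gripper open.
Joint ranges: [-152.73, 152.73], [-39.44, 99.34], [-58.76, 71.6], [-118.89, 123.64], [-81.53, 83.1], [-180, 180]. Speed limits (degrees/s): [136.94, 136.94, 172.46, 180, 180, 180].

### API

Orientations are given as a 3x3 rotation matrix whose columns are the frame's x, y, z axes.
In Python, from cell import env, vision gives the robot as it stands.
- The arm moves only by the tool jog_arm, called after ">>>" by a JSON object that holds its "method" and its "body", one argument or row to a line. Schema: {"type":"object","properties":{"ticks":{"type":"array","items":{"type":"array","items":{"type":"array","items":{"type":"number"},"minItems":4,"maxItems":4},"minItems":1,"maxItems":10},"minItems":1,"maxItems":1},"aperture":{"type":"number"},"grip_n":{"type":"number"},"only":{"type":"string"},"quiet":{"type":"boolean"},"lines":{"type":"string"}},"required":["ticks"],"additionalProperties":false}. ticks is a list that holds a single list of rows (three levels of brackets), with 1 to 10 rows, each of 4 numbers: dx, dy, dz in mm, then a turn about the tool's z in degrees; each row shifts and turns the commanded pose from where the row before left it, along the tool's axes as they then stand; what a row does not reach is not made up. A row lasts 1/8 s, in which the tool goes at most 62.5 mm and 10.7 degrees, less where a joint would pass 70% of its speed; a pose out of reach is approached as far as the arm can. aperture is the finger opening in mm, set as the call begins (left out keeps the last). The fingers move at their own pace and stop on an object; grip_n is the grip in N (left out, the last holds). Time passes only in rows, so rows that do not move let the fingers close. The tool returns the time, the measured TCP pose, the force, the opening and the grip force at its end. only (a regular expression) keeps the lines of the reply that match it, lines (a string "A,B") keeps lines A to B, and quiet returns only ok. Input that does not fit is refused with a message, and nothing moves.
- env.get_state(): the state, without advancing time (a new reading comes with each control period).
- vision.snapshot(name): name is "scene" or "top"; returns the picture (384x512x3 uint8, blue, green, red); there is no depth.
- vision.camera_params(name): a dict with "mtx" (3x3 intrinsics, pixels), "distortion" ([k1, k2, p1, p2, k3] as OpenCV has them; the pictures are not rectified), "R" (3x3) and "t" (3): a world point X has camera coordinates R X + t. Camera axes: x right, y down, z forward; pixel columns grow to the right and rows downward; lengths in mm; the calibration is good to about 2 mm. A picture is of the moment at which its call begins. camera_params takes no time and is no camera call.
- env.hand_in(): hands the job in; it is judged then, once.
The state is a dict: "t": time; "joints": joint angles; "joint_vel": joint speeds; "effort": joint torques, N m; "eef_pos": TCP position; "tcp_rot": TCP orientation; "contact_force": force on the tool from outside, world axes, zero at the start; "ft_torque": the same for the moment, N m; "gripper_width": finger opening in mm; "grasp_force": force on a finger pad.
Only numpy, scipy, OpenCV 4.12 (cv2) and the standard library are available. Lean on these libraries where they do the work, as an engineer would, in place of code of your own. Each camera call takes 0.05 s, during which the arm holds its last target. There are 200 camera calls.

### The job

Draw the glass slide up out of its bamboo rack, holding it by its clear end (the frosted label end is the one with the small corner notch), and tip it over so that the side with the red label looks upward, tipped halfway (45 degrees) or further. Hold it in the air with the label a hand's breadth or so above the bamboo coaster, where the overhead camera reads it, and finish while still holding it there, still and touching nothing else. Leave the coaster, jar, cup and tin where they stand.

Things in the scene. Friction and masses are not known exactly. Their poses are not given: they have to be found in the camera images.
- cart: slim rolling cart, pale blue metal; its top tier is a shallow tray 270 mm (its x) by 760 mm (its y) outside, walls 6 mm thick, rim 34 mm above the tray's inner floor. The inner floor is level with the work surface (z = 0). Origin: centre of the tray's underside, 6 mm below the inner floor. Fixed, but it stands differently each time.
- rack: fixed bamboo block 130 (x) by 50 (y) by 30 mm high standing on the tray's inner floor, at any yaw, with one slot along its x, 102 by 10 mm and 18 mm deep, holding the slide upright on its long edge. Origin: centre of its underside.
- slide: glass slide 100 (x) by 8 thick (y) by 55 mm tall (z), 0.1 kg or so, z up at the start; the lower 18 mm is in the slot. Origin: centre of its lower long edge. Clear greenish end: x -50 to +16 mm; white frosted end: x +16 to +50, its upper (+z) corner cut by a 12 mm square notch. Red label on the +y face of the frosted end only: seen from that side the notch is at upper left.
- label (a point): the middle of the red label (26 by 34 mm) on the slide's +y face, at slide x = +33, y = +4, z = +25 mm; axes as the slide's, +y points out of the label
- notch (a point): the middle of the corner notch, at slide x = +44, y = 0, z = +49 mm
- coaster: round bamboo coaster, 100 mm across, 8 mm thick, lying loose on the tray floor; origin: centre of its underside, z up
- jar: capped glass jar, 68 mm across, 95 mm tall, loose on the tray floor; origin: centre of its underside
- cup: yellow silicone cup with a lid and small knob, 78 mm across, 88 mm tall, loose; origin: centre of its underside
- tin: aluminium tin with a lid, 70 mm across, 75 mm tall, loose; origin: centre of its underside
There are look-alikes about, which are no part of the job. There is more than one size of the cup; the job needs the middle-sized.

How it is judged:
By the outcome, as a careful person would: the job done as asked, in the order asked, and still so for the second after the job is handed in, while the arm keeps its last pose, push and grip.
It also fails if it takes over 35 s, if anything falls off the work surface, if the arm or the gripper's body presses on something with over 40 N, if the wrist force passes 120 N, or if a joint passes its speed limit or range.

## Working session

There is one attempt and no reset: what is moved stays moved. The work goes in short steps, Python scripts to look and compute and a tool call to move; the robot and the scene stay as the last step left them, time stands still between calls to the robot, and variables do not carry over. Pictures are saved under pics/ and viewed, at most 10 in all, crops included, and the job is handed in when it is done.

```bash
mkdir -p pics; ls
```

Run:
```python
from cell import env, vision
import cv2
for n in("scene","top"):
    cv2.imwrite(f"pics/{n}0.png",vision.snapshot(n)); print(n,vision.camera_params(n))
s=env.get_state();print(s["t"],s["tcp_rot"],s["contact_force"])
```

```text
pics
scene {'mtx': array([[355.97938515,   0.        , 254.77439264],
       [  0.        , 355.97938515, 193.30412954],
       [  0.        ,   0.        ,   1.        ]]), 'distortion': array([0.02615628, 0.        , 0.        , 0.        , 0.        ]), 'R': array([[-0.263825  ,  0.96450054,  0.01162205],
       [ 0.77925314,  0.22022342, -0.58674201],
       [-0.56847243, -0.14574069, -0.80969052]]), 't': array([ 131.79235021, -317.07006097, 1387.50921608])}
top {'mtx': array([[495.39989306,   0.        , 247.30116904],
       [  0.        , 495.39989306, 191.55534539],
       [  0.        ,   0.        ,   1.        ]]), 'distortion': array([0.06851324, 0.        , 0.        , 0.        , 0.        ]), 'R': array([[-0.02632081, -0.99963921, -0.00535433],
       [-0.98760499,  0.02683228, -0.1546493 ],
       [ 0.15473717,  0.00121747, -0.98795492]]), 't': array([ -30.48741251,  446.62467859, 1468.68607025])}
0.1 [[-9.33129174e-01  3.59540845e-01 -5.71285476e-04]
 [ 3.59541298e-01  9.33128053e-01 -1.44635930e-03]
 [ 1.30572604e-05 -1.55504078e-03 -9.99998791e-01]] [0.19967637 0.03236156 0.51837302]
```

View pics/scene0.png

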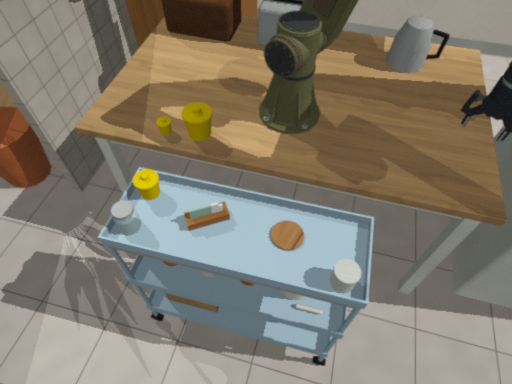

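View pics/top0.png

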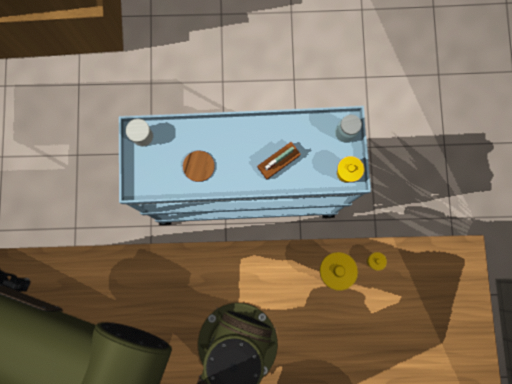

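The scene view shows the rack at about (207,215) and the coaster at (287,235). In the top view the rack is at (280,160) and the coaster at (199,166). I'll zoom in on the rack in both.

Run:
```python
import cv2,numpy as np
a=cv2.imread("pics/scene0.png")[190:240,170:245];b=cv2.imread("pics/top0.png")[130:190,240:320]
f=lambda i:cv2.resize(i,(390,390*i.shape[0]//i.shape[1]),interpolation=cv2.INTER_CUBIC)
a,b=f(a),f(b);h=max(len(a),len(b))
p=lambda i:cv2.copyMakeBorder(i,0,h-len(i),0,8,cv2.BORDER_CONSTANT)
cv2.imwrite("pics/z.png",np.hstack([p(a),p(b)]))
```

Create h.py:
```python
import cv2,numpy as np
from cell import env,vision
def ray(n,u):
    c=vision.camera_params(n);R=c["R"];p=cv2.undistortPoints(np.array([[u]],float),c["mtx"],c["distortion"])[0,0]
    return -R.T@c["t"], R.T@np.array([p[0],p[1],1])
def onz(n,u,z):
    o,d=ray(n,u);return o+d*(z-o[2])/d[2]
def proj(n,X):
    c=vision.camera_params(n);return cv2.projectPoints(np.array(X,float).reshape(-1,3),cv2.Rodrigues(c["R"])[0],c["t"],c["mtx"],c["distortion"])[0][:,0]
def big(m):
    cs=cv2.findContours(m.astype(np.uint8),cv2.RETR_EXTERNAL,cv2.CHAIN_APPROX_NONE)[0];return max(cs,key=cv2.contourArea)
```

Run:
```python
from h import *
for n,(x0,y0,x1,y1),(X0,Y0,X1,Y1) in (("top",(245,130,320,190),(175,145,225,190)),("scene",(175,195,240,235),(260,212,315,260))):
    im=cv2.imread(f"pics/{n}0.png").astype(int)
    m=(im[...,2]-im[...,0]>40)
    for nm,(a,b,c,d),z in(("rack",(x0,y0,x1,y1),30),("coaster",(X0,Y0,X1,Y1),8)):
        k=np.zeros(m.shape,bool);k[b:d,a:c]=m[b:d,a:c]
        ct=big(k);r=cv2.minAreaRect(ct);e=cv2.fitEllipse(ct)
        print(n,nm,r,e[0],onz(n,e[0],z).round(1))
        if nm=="rack":
            w=np.array([onz(n,p,30)[:2] for p in ct[:,0]],np.float32);print(cv2.minAreaRect(w))
```

```text
top rack ((278.4502868652344, 160.00811767578125), (16.123510360717773, 42.06524658203125), 54.1623420715332) (278.4373779296875, 160.0297393798828) [ 541.8 -140.6   30. ]
((542.1170654296875, -140.96490478515625), (50.03413009643555, 130.58383178710938), 34.6212272644043)
top coaster ((198.0, 165.5), (29.0, 30.0), 90.0) (198.18836975097656, 165.63937377929688) [535.6 108.3   8. ]
scene rack ((206.588134765625, 215.47616577148438), (17.97663688659668, 43.15435791015625), 74.87599182128906) (206.26290893554688, 215.2514190673828) [ 552.7 -136.8   30. ]
((552.1260375976562, -135.61590576171875), (63.552799224853516, 127.58834838867188), 34.19399642944336)
scene coaster ((287.0, 235.0), (28.0, 32.0), 90.0) (286.9639892578125, 234.84327697753906) [540.1 110.1   8. ]
```

View pics/z.png

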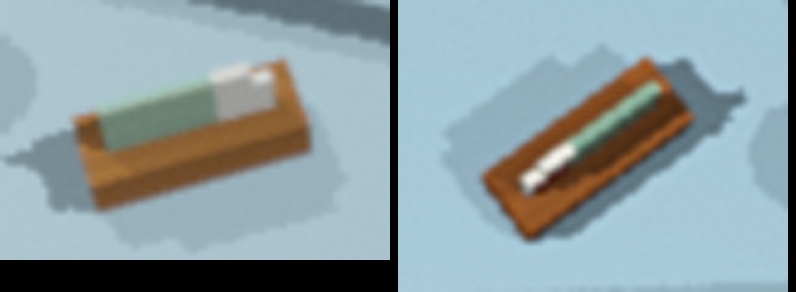

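The top view puts the clear end at the upper right (far from the robot, −y) and the white notched end at the lower left. In the scene view the near face has its notch at upper right and shows no label, so the label faces the robot. That gives a rack yaw of about 124.6°.

A row can't tilt the tool directly, so I'll check in free air whether pushing past the reach limit tilts it.

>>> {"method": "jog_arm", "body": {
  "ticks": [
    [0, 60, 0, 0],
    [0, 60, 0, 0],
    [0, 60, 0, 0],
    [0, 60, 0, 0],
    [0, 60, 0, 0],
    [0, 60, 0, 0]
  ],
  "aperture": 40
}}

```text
refused: ticks: the value is too long (schema: maxItems 1). Nothing was moved.
```

The call was refused and nothing moved: it wants a list holding one list of rows, three levels of brackets. Same move again in that form.

>>> {"method": "jog_arm", "body": {
  "ticks": [
    [[0, 60, 0, 0], [0, 60, 0, 0], [0, 60, 0, 0], [0, 60, 0, 0], [0, 60, 0, 0], [0, 60, 0, 0]]
  ],
  "aperture": 40
}}

```text
t: 0.85
eef_pos: [322.9, 838.0, 236.8]
tcp_rot: [[-0.933, 0.359, 0.014], [0.36, 0.932, 0.038], [0.0, 0.04, -0.999]]
contact_force: [30.5, 77.9, 28.5]
gripper_width: 40.1
grasp_force: 0.0
```

```bash
python3 -c "
from h import *
s=env.get_state();print(s['tcp_rot'].round(3) if hasattr(s['tcp_rot'],'round') else s['tcp_rot'],s['joints'])"
```

```text
[[-0.933  0.359  0.014]
 [ 0.36   0.932  0.038]
 [ 0.     0.04  -0.999]] [6.89268594e+01 6.16952638e+01 7.16304204e+01 9.76259389e+01
 1.68043442e-03 9.00019957e+01]
```

Tilt appears with the fingers swinging outward. I'll see if it accumulates with gentler rows.

>>> {"method": "jog_arm", "body": {
  "ticks": [
    [[0, 20, 0, 0], [0, 20, 0, 0], [0, 20, 0, 0], [0, 20, 0, 0]]
  ]
}}

```text
t: 1.35
eef_pos: [335.3, 870.1, 226.5]
tcp_rot: [[-0.933, 0.358, 0.038], [0.36, 0.928, 0.098], [-0.0, 0.105, -0.994]]
contact_force: [0.2, 0.4, 0.9]
gripper_width: 39.8
grasp_force: 0.0
```

```bash
python3 -c "
from h import *
s=env.get_state();print(s['joints'])"
```

```text
[6.89265197e+01 6.24886789e+01 7.15965361e+01 9.30756476e+01
 1.52292486e-05 8.99995737e+01]
```

The tilt accumulates: 6° after these rows. I need a vertical tool for the grasp, so I'll go to the inner limit and see if that undoes it.

>>> {"method": "jog_arm", "body": {
  "ticks": [
    [[0, -40, -5, 0], [0, -60, -6, 0], [0, -60, -6, 0], [0, -60, -6, 0], [0, -60, -6, 0], [0, -60, -6, 0], [0, -60, -6, 0], [0, -60, -6, 0], [0, -60, -6, 0], [0, -40, -5, 0]]
  ]
}}

```text
t: 2.6
eef_pos: [148.6, 385.7, 230.3]
tcp_rot: [[-0.933, 0.358, 0.038], [0.36, 0.928, 0.097], [-0.0, 0.104, -0.995]]
contact_force: [-0.0, 0.1, -0.4]
gripper_width: 40.0
grasp_force: 0.0
```

>>> {"method": "jog_arm", "body": {
  "ticks": [
    [[0, -25, 0, 0], [0, -20, 0, 0], [0, -20, 0, 0], [0, -20, 0, 0]]
  ]
}}

```text
t: 3.1
eef_pos: [119.0, 308.8, 222.0]
tcp_rot: [[-0.933, 0.358, 0.038], [0.36, 0.928, 0.098], [-0.0, 0.105, -0.994]]
contact_force: [0.4, -1.2, 0.7]
gripper_width: 39.9
grasp_force: 0.0
```

```bash
python3 -c "
from h import *
s=env.get_state();print(s['joints'])"
```

```text
[ 6.89282722e+01 -1.63803916e+01 -4.16110889e+01  5.87139642e+01
 -3.56461705e-04  8.99995528e+01]
```

>>> {"method": "jog_arm", "body": {
  "ticks": [
    [[0, -25, 0, 0], [0, -25, 0, 0], [0, -25, 0, 0], [0, -25, 0, 0], [0, -25, 0, 0]]
  ]
}}

```text
t: 3.72
eef_pos: [74.2, 192.5, 209.1]
tcp_rot: [[-0.933, 0.358, 0.038], [0.36, 0.928, 0.098], [0.0, 0.105, -0.994]]
contact_force: [0.7, 0.4, -0.3]
gripper_width: 40.0
grasp_force: 0.0
```

```bash
python3 -c "
from h import *
s=env.get_state();print(s['joints'])"
```

```text
[ 6.89291237e+01 -3.27667323e+01 -5.15839777e+01  6.51304421e+01
  4.50088380e-04  9.00011164e+01]
```

>>> {"method": "jog_arm", "body": {
  "ticks": [
    [[0, -20, 0, 0], [0, -20, 0, 0], [0, -20, 0, 0]]
  ]
}}

```text
t: 4.1
eef_pos: [55.6, 144.3, 201.4]
tcp_rot: [[-0.933, 0.358, 0.033], [0.36, 0.929, 0.085], [0.0, 0.091, -0.996]]
contact_force: [-0.4, 0.7, -0.2]
gripper_width: 39.9
grasp_force: 0.0
```

```bash
python3 -c "
from h import *
s=env.get_state();print(s['joints'])"
```

```text
[ 6.89260171e+01 -3.94456831e+01 -5.45464777e+01  6.96563213e+01
  1.21507534e-04  9.00024771e+01]
```

Create kin.py:
```python
import numpy as np
from scipy.optimize import least_squares
d=np.radians
D=[(600,250,17.962,-2.699,69.339),(932.4,226.5,62.489,71.597,93.076),(898.1,236.8,61.695,71.63,97.626),(331,222,-16.38,-41.61,58.71),(206.3,209.1,-32.767,-51.584,65.13),(154.6,201.4,-39.446,-54.546,69.656)]
def fk(p,j2,j3,j4):
    r0,h,a,b,phi,T=p;e=d(j3-j2)+phi;t=d(90-(j4+j2-j3))
    return r0+a*np.sin(d(j2))+b*np.cos(e)+T*np.sin(t), h+a*np.cos(d(j2))+b*np.sin(e)-T*np.cos(t)
s=least_squares(lambda p:np.ravel([np.subtract(fk(p,*q[2:]),q[:2]) for q in D]),[0,350,400,400,0,200])
P=s.x
def ik(r,z,tilt):
    g=lambda x:np.subtract(fk(P,x[0],x[1],90-tilt-x[0]+x[1]),(r,z))
    q=least_squares(g,[20,0]);j2,j3=q.x
    return [round(float(v),1) for v in (j2,j3,90-tilt-j2+j3,np.abs(q.fun).max())]
if __name__=="__main__":
    print(P,np.abs(s.fun).max())
    for r,z,t in [(330,100,0),(330,100,5),(250,100,5),(300,50,5),(300,40,0),(545,60,0),(545,110,50),(545,110,-50),(850,250,50),(700,300,-50),(480,150,-50)]: print(r,z,t,ik(r,z,t))
```

```bash
python3 kin.py
```

```text
[-6.59773552e-02  2.83231912e+02  5.21542336e+02  4.47270833e+02
  1.70888845e-01  4.45021391e+02] 0.04231851935321629
330 100 0 [-3.8, -48.9, 44.9, 0.0]
330 100 5 [-8.3, -53.0, 40.3, 0.0]
250 100 5 [-19.1, -60.2, 43.9, 0.0]
300 50 5 [-7.0, -60.2, 31.8, 0.0]
300 40 0 [-1.4, -56.8, 34.6, 0.0]
545 60 0 [20.8, -25.4, 43.8, 0.0]
545 110 50 [2.4, -73.3, -35.7, 0.0]
545 110 -50 [61.7, 34.5, 112.7, 0.0]
850 250 50 [15.4, -28.4, -3.8, 0.0]
700 300 -50 [73.8, 80.2, 146.4, 110.7]
480 150 -50 [51.5, 19.1, 107.6, 0.0]
```

Kinematic model fits to 0.05 mm, with the wrist 445 mm behind the TCP. Going low puts joint 3 at its limit, and pushing inward there should undo the tilt.

>>> {"method": "jog_arm", "body": {
  "ticks": [
    [[0, 45, 30, 0], [0, 30, 55, 0], [0, 25, 55, 0], [0, -10, 10, 0], [0, -25, 0, 0], [0, -25, 0, 0], [0, -25, 0, 0], [0, -15, 0, 0]]
  ]
}}

```text
t: 5.1
eef_pos: [79.2, 205.6, 115.3]
tcp_rot: [[-0.933, 0.36, 0.009], [0.36, 0.933, 0.023], [0.0, 0.024, -1.0]]
contact_force: [0.7, 0.5, 0.2]
gripper_width: 40.0
grasp_force: 0.0
```

```bash
python3 -c "
from h import *
s=env.get_state();print(s['joints'],s['tcp_rot'])"
```

```text
[ 6.89255416e+01 -2.07607181e+01 -5.86707362e+01  5.06982275e+01
  2.36989184e-03  9.00023012e+01] [[-9.33099845e-01  3.59512275e-01  8.69501568e-03]
 [ 3.59617404e-01  9.32824208e-01  2.26786328e-02]
 [ 4.23257343e-05  2.42883077e-02 -9.99704995e-01]]
```

Run:
```python
from h import *
im=cv2.imread("pics/top0.png").astype(int)
print(im[148:182,:,:][:, 262:302].min(2)[::2,::2] if 0 else "")
k=np.zeros(im.shape[:2],bool);k[140:180,255:305]=1
hull=np.zeros(im.shape[:2],np.uint8);m=k&(im[...,2]-im[...,0]>40)
cv2.fillPoly(hull,[cv2.convexHull(big(m))],1);hull=cv2.erode(hull,np.ones((3,3)))>0
s=hull&(im[...,2]-im[...,0]<25)&(im[...,1]>90)
ys,xs=np.nonzero(s);w=np.array([onz("top",(x,y),67)[:2] for x,y in zip(xs,ys)],np.float32)
print(len(w),cv2.minAreaRect(w),cv2.fitLine(w,cv2.DIST_L2,0,.01,.01).ravel())
wh=s&(im[...,2]>=im[...,1]-6);gr=s&~wh
for n,q in(("white",wh),("green",gr)):
    ys,xs=np.nonzero(q);c=(xs.mean(),ys.mean());print(n,len(xs),c,onz("top",c,67))
# scene: slide quad
im=cv2.imread("pics/scene0.png").astype(int)
k=np.zeros(im.shape[:2],bool);k[195:235,178:235]=1
m=k&(im[...,2]-im[...,0]>40);hull=np.zeros(im.shape[:2],np.uint8)
ct=big(m);g=k&(im[...,1]-im[...,0]>8)&(im[...,1]-im[...,2]>8)
r=cv2.minAreaRect(big(g));print("green scene",r,cv2.boxPoints(r))
for p in [(548,-141,30)]: print(proj("scene",p),proj("top",p))
# predicted corner pixels for hypothesis
x=np.array([np.cos(np.radians(124.6)),np.sin(np.radians(124.6)),0]);y=np.array([-x[1],x[0],0]);c=np.array([542,-141,12])
for n in("scene","top"):
    print(n,proj(n,[c+a*x+b*y+[0,0,h] for a in(-50,16) for b in(-4,4) for h in(18,55)]).round(1).tolist())
    print(n,"rack",proj(n,[c*[1,1,0]+a*x+b*y+[0,0,h] for a,b,h in((-65,-25,30),(65,-25,30),(65,25,30),(-65,25,30),(65,25,0),(-65,25,0),(65,-25,0),(-65,-25,0))]).round(1).tolist())
```

```text
118 ((541.1116333007812, -139.2901611328125), (11.625875473022461, 104.16505432128906), 36.419254302978516) [   0.5902856   -0.8071945  540.93634   -139.56236  ]
white 49 (np.float64(271.7959183673469), np.float64(162.83673469387756)) [ 525.58560422 -118.05295364   67.        ]
green 69 (np.float64(283.7536231884058), np.float64(153.94202898550725)) [ 551.81590842 -154.80969687   67.        ]
green scene ((200.08827209472656, 211.3529815673828), (8.48874568939209, 22.313274383544922), 75.96376037597656) [[188.23532 209.94122]
 [209.88239 204.52945]
 [211.94122 212.76474]
 [190.29416 218.17651]]
[[205.46765747 213.66962113]] [[278.49250339 158.04495883]]
scene [[190.2, 217.7], [188.5, 210.9], [189.6, 215.5], [187.8, 208.7], [211.6, 211.7], [210.5, 204.8], [210.9, 209.6], [209.8, 202.7]]
scene rack [[186.8, 224.8], [229.2, 212.8], [224.5, 199.9], [183.1, 211.3], [225.0, 205.3], [184.6, 216.6], [229.6, 218.1], [188.3, 230.0]]
top [[290.8, 149.5], [291.8, 146.6], [292.4, 151.6], [293.4, 148.7], [273.6, 161.9], [274.2, 159.3], [275.2, 164.0], [275.8, 161.4]]
top rack [[290.6, 141.4], [256.7, 165.8], [266.4, 178.7], [300.4, 154.1], [266.1, 180.4], [299.4, 156.3], [256.6, 167.7], [289.9, 143.8]]
```

Run:
```python
from h import *
from kin import *
for u in [(415,60),(490,180),(485,60),(420,300),(500,250)]: print(u,onz("scene",u,0).round())
for b in(45,60,70,80):
  v=np.array([np.cos(d(b)),np.sin(d(b))])
  for r,z in((650,500),(850,560),(1000,650)): print(b,r,z,proj("scene",[*(v*r),z]).round())
print("limit radius",[ (r,z,ik(r,z,0)) for r,z in((650,500),(700,450),(780,400))])
def wr(p,b,t):
  zt=np.array([np.sin(d(t))*np.cos(d(b)),np.sin(d(t))*np.sin(d(b)),-np.cos(d(t))]);w=np.array(p)-P[5]*zt
  r=np.hypot(*w[:2]);q=ik(r,w[2]-P[5],0);az=np.degrees(np.arctan2(w[1],w[0]))
  j5=np.degrees(np.arcsin(np.sin(d(t))*np.sin(d(b-az))))
  tl=np.degrees(np.arctan2(np.sin(d(t))*np.cos(d(b-az)),np.cos(d(t))))
  return w.round(),round(az,1),q[:2],"j4",round(90-tl-q[0]+q[1],1),"j5",round(j5,1)
for b in(50,60,70,80): print(b,wr((510,70,130),b,50))
```

```text
(415, 60) [-485.  468.   -0.]
(490, 180) [148. 716.  -0.]
(485, 60) [-566.  765.    0.]
(420, 300) [632. 493.   0.]
(500, 250) [416. 715.  -0.]
45 650 500 [[508. 110.]]
45 850 560 [[662. 161.]]
45 1000 650 [[942. 202.]]
60 650 500 [[557.  75.]]
60 850 560 [[722.  97.]]
60 1000 650 [[982.  91.]]
70 650 500 [[572.  50.]]
70 850 560 [[730.  54.]]
70 1000 650 [[954.  29.]]
80 650 500 [[576.  24.]]
80 850 560 [[719.  16.]]
80 1000 650 [[904. -22.]]
limit radius [(650, 500, [29.0, 46.6, 107.6, 0.0]), (700, 450, [33.8, 47.4, 103.7, 0.0]), (780, 400, [47.6, 65.9, 108.3, 0.0])]
50 (array([ 291., -191.,  416.]), np.float64(-33.3), [12.0, -55.4], 'j4', np.float64(14.7), 'j5', np.float64(49.5))
60 (array([ 340., -225.,  416.]), np.float64(-33.6), [16.8, -48.0], 'j4', np.float64(29.4), 'j5', np.float64(49.9))
70 (array([ 393., -250.,  416.]), np.float64(-32.5), [21.5, -40.3], 'j4', np.float64(42.6), 'j5', np.float64(48.4))
80 (array([ 451., -266.,  416.]), np.float64(-30.5), [26.0, -32.6], 'j4', np.float64(54.1), 'j5', np.float64(45.8))
```

>>> {"method": "jog_arm", "body": {
  "ticks": [
    [[-40, 10, -30, 0], [-57, 0, -20, 0], [-58, -20, 0, 0], [-58, -20, 0, 0], [-58, -20, 0, 0], [-58, -20, 0, 0], [-58, -20, 0, 0], [-58, -20, 0, 0], [-58, -20, 0, 0], [-40, -20, 0, 0]]
  ],
  "aperture": 40
}}

```text
t: 6.35
eef_pos: [520.1, -121.1, 159.8]
tcp_rot: [[-0.933, 0.36, 0.01], [0.36, 0.933, 0.019], [-0.003, 0.022, -1.0]]
contact_force: [0.2, 0.6, 0.0]
gripper_width: 39.9
grasp_force: 0.0
```

>>> {"method": "jog_arm", "body": {
  "ticks": [
    [[-20, -8, 0, 0], [0, 0, 0, 8], [0, 0, 0, 9], [0, 0, 0, 9], [0, 0, 0, 8]]
  ]
}}

```text
t: 6.98
eef_pos: [533.8, -133.8, 159.8]
tcp_rot: [[-0.569, 0.823, 0.009], [0.823, 0.568, 0.019], [0.011, 0.018, -1.0]]
contact_force: [-0.2, -1.0, -0.5]
gripper_width: 40.1
grasp_force: 0.0
```

```bash
python3 -c "
from h import *
s=env.get_state();R=s['tcp_rot'];print(s['joints'],R, np.array(R).T@(np.array([553.3,-156.7,120])-s['eef_pos']), np.degrees(np.arctan2(R[1][1],R[0][1])))"
```

```text
[-14.75033987  15.52609989 -18.13993383  56.11114192   1.19935507
  40.59852295] [[-0.56866015  0.82252235  0.00908926]
 [ 0.82250339  0.5684343   0.01925141]
 [ 0.01066807  0.01842346 -0.99977336]] [-30.38367204   2.29825037  39.51962857] 34.64783729475221
```

Yaw is right at 34.6°. Next I'll move above the grasp point and check with pictures.

>>> {"method": "jog_arm", "body": {
  "ticks": [
    [[-30, 2, 20, 0], [0, 0, 20, 0], [0, 0, 0, 0]]
  ]
}}

```text
t: 7.35
eef_pos: [551.6, -156.2, 117.8]
tcp_rot: [[-0.572, 0.82, 0.006], [0.82, 0.572, 0.02], [0.013, 0.016, -1.0]]
contact_force: [-0.3, 0.6, -0.4]
gripper_width: 40.3
grasp_force: 0.0
```

Run:
```python
from h import *
s=env.get_state();print(s['eef_pos'])
im=vision.snapshot("top");c=proj("top",[550,-150,67])[0].astype(int);a=im[c[1]-45:c[1]+45,c[0]-45:c[0]+45]
im2=vision.snapshot("scene");c2=proj("scene",[550,-150,67])[0].astype(int);b=im2[c2[1]-45:c2[1]+45,c2[0]-45:c2[0]+45]
print(c,c2);cv2.imwrite("pics/g1.png",cv2.resize(np.hstack([a,b]),None,fx=4.4,fy=4.4,interpolation=cv2.INTER_CUBIC))
```

```text
[ 551.59868726 -156.15563856  117.75909366]
[282 154] [201 206]
```

View pics/g1.png

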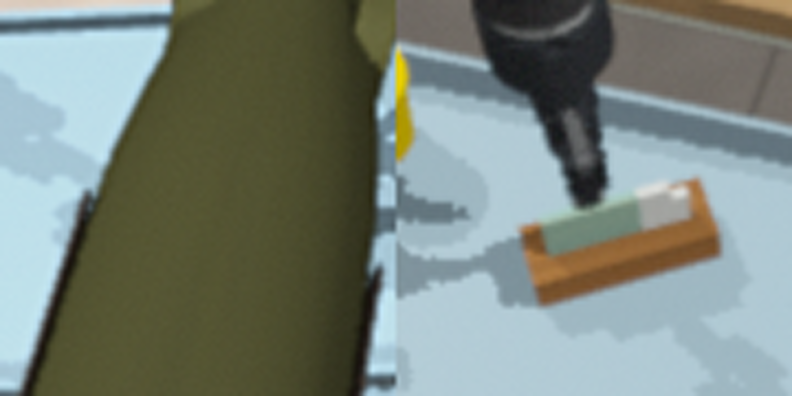

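The top view is blocked by the arm. The scene view shows the fingers in line over the clear end. I'll descend and close gently.

>>> {"method": "jog_arm", "body": {
  "ticks": [
    [[-1, 1, 25, 0], [0, 0, 25, 0], [0, 0, 13, 0], [0, 0, 0, 0]]
  ]
}}

```text
t: 7.95
eef_pos: [554.3, -155.1, 55.3]
tcp_rot: [[-0.573, 0.82, 0.007], [0.82, 0.573, 0.02], [0.012, 0.017, -1.0]]
contact_force: [-1.1, -0.5, 0.2]
gripper_width: 39.9
grasp_force: 0.0
```

>>> {"method": "jog_arm", "body": {
  "ticks": [
    [[0, 0, 0, 0], [0, 0, 0, 0], [0, 0, 0, 0], [0, 0, 0, 0], [0, 0, 0, 0]]
  ],
  "aperture": 4,
  "grip_n": 25
}}

```text
t: 8.57
eef_pos: [555.0, -156.0, 56.4]
tcp_rot: [[-0.572, 0.82, 0.009], [0.82, 0.572, 0.018], [0.01, 0.018, -1.0]]
contact_force: [-2.2, -0.4, 6.5]
gripper_width: 7.7
grasp_force: 28.3
```

>>> {"method": "jog_arm", "body": {
  "ticks": [
    [[0, 0, 0, 0], [0, 0, -4, 0], [0, 0, -8, 0], [0, 0, -12, 0], [0, 0, -15, 0], [0, 0, -25, 0], [0, 0, -30, 0]]
  ],
  "aperture": 4,
  "grip_n": 60
}}

```text
t: 9.45
eef_pos: [553.6, -157.1, 150.6]
tcp_rot: [[-0.573, 0.82, 0.007], [0.82, 0.572, 0.02], [0.012, 0.017, -1.0]]
contact_force: [0.1, 0.6, -1.4]
gripper_width: 7.5
grasp_force: 58.5
```

```bash
python3 -c "
from h import *
im=vision.snapshot('scene');cv2.imwrite('pics/l1.png',cv2.resize(im[150:250,140:260],None,fx=5,fy=5,interpolation=cv2.INTER_CUBIC))
print(env.get_state()['joints'])"
```

```text
[-16.50230836  18.37612873 -14.88551174  56.30730693   1.21543516
  38.57084837]
```

View pics/l1.png

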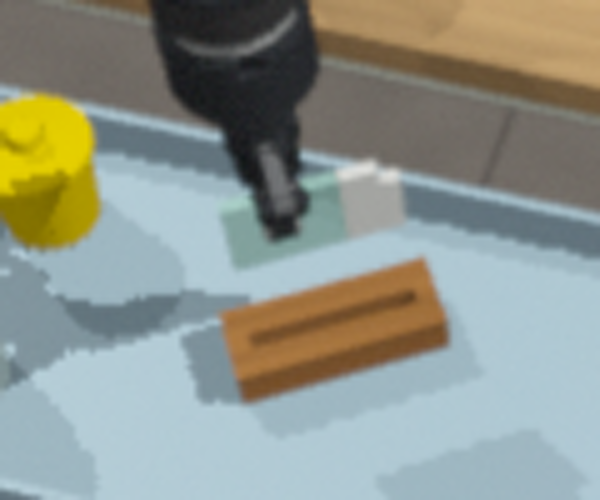

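The slide is out of the rack and gripped mid-clear-end. I'll raise it while turning it so the label will face outward at azimuth 69°.

>>> {"method": "jog_arm", "body": {
  "ticks": [
    [[0, 0, -12, -5], [0, 0, -15, -10.5], [0, 0, -15, -10.5], [0, 0, -15, -10.5], [0, 0, -15, -10.5], [0, 0, -15, -10.5], [0, 0, -15, -10.5], [0, 0, -15, -10.5], [0, 0, -15, -10.5], [0, 0, -12, -5]]
  ]
}}

```text
t: 10.75
eef_pos: [552.9, -160.0, 294.5]
tcp_rot: [[-0.776, -0.631, 0.009], [-0.631, 0.776, 0.02], [-0.019, 0.01, -1.0]]
contact_force: [-0.1, -0.8, -1.4]
gripper_width: 7.2
grasp_force: 58.5
```

```bash
python3 -c "
from h import *
s=env.get_state();R=np.array(s['tcp_rot']);print(s['joints'],R,np.degrees(np.arctan2(R[1,1],R[0,1])), R.T@(np.array([270,703,380])-s['eef_pos']))"
```

```text
[-16.79644268  14.41657369  -1.65018687  73.77996887   1.21608313
 -55.93471915] [[-0.77552405 -0.63125817  0.00869325]
 [-0.63102965  0.77551246  0.01954478]
 [-0.01907953  0.00967175 -0.99977119]] 129.14519040877443 [-326.7910987   848.66241165  -71.05817247]
```

>>> {"method": "jog_arm", "body": {
  "ticks": [
    [[-10, 28, -5, 0], [-21, 56, -5, 0], [-21, 56, -5, 0], [-21, 56, -5, 0], [-21, 56, -5, 0], [-21, 56, -5, 0], [-21, 56, -5, 0], [-21, 56, -5, 0], [-21, 56, -5, 0], [-21, 56, -5, 0]]
  ]
}}

```text
t: 12.0
eef_pos: [371.9, 379.6, 353.5]
tcp_rot: [[-0.778, -0.629, 0.009], [-0.628, 0.778, 0.021], [-0.02, 0.011, -1.0]]
contact_force: [1.0, 0.9, -0.9]
gripper_width: 7.1
grasp_force: 58.7
```

>>> {"method": "jog_arm", "body": {
  "ticks": [
    [[-21, 56, -5, 0], [-21, 56, -5, 0], [-21, 56, -5, 0], [-21, 56, -5, 0], [-21, 56, -5, 0], [-10, 28, 0, 0]]
  ]
}}

```text
t: 12.75
eef_pos: [266.8, 691.7, 382.6]
tcp_rot: [[-0.776, -0.63, 0.007], [-0.63, 0.776, 0.02], [-0.018, 0.011, -1.0]]
contact_force: [0.7, -0.8, -0.7]
gripper_width: 7.0
grasp_force: 58.8
```

>>> {"method": "jog_arm", "body": {
  "ticks": [
    [[0, 0, 0, -5], [0, 0, 0, -10.5], [0, 0, 0, -10.5], [0, 0, 0, -10.5], [0, 0, 0, -10.5], [0, 0, 0, -10.5], [0, 0, 0, -10.5], [0, 0, 0, -10.5], [0, 0, 0, -10.5], [0, 0, 0, -10.5]]
  ]
}}

```text
t: 14.0
eef_pos: [268.5, 689.0, 383.3]
tcp_rot: [[0.752, -0.659, 0.007], [-0.659, -0.752, 0.02], [-0.008, -0.02, -1.0]]
contact_force: [0.7, -0.1, -1.7]
gripper_width: 6.8
grasp_force: 58.8
```

```bash
python3 -c "
from h import *
s=env.get_state();R=np.array(s['tcp_rot']);print(s['joints'],R,np.degrees(np.arctan2(-R[1,1],-R[0,1])))"
```

```text
[ 6.87007611e+01  3.49050480e+01  4.03149809e+01  9.41844456e+01
  1.76922325e-02 -7.00734925e+01] [[ 0.75214937 -0.65895019  0.00748095]
 [-0.65894907 -0.7519206   0.02003849]
 [-0.00757929 -0.02000151 -0.99977122]] 48.7700985586004
```

Label azimuth is 49°. I'll finish the turn, climb, then push along the label's direction at the reach limit to lean the tool.

>>> {"method": "jog_arm", "body": {
  "ticks": [
    [[0, 0, -30, -10], [0, 0, -45, -10], [0, 45, -40, 0], [0, 50, -35, 0], [0, 50, -30, 0], [0, 30, -15, 0], [0, -12, -16, 0], [0, -12, -16, 0], [0, -18, -20, 0], [0, -18, -20, 0]]
  ]
}}

```text
t: 15.25
eef_pos: [225.1, 579.3, 606.9]
tcp_rot: [[0.93, -0.367, 0.028], [-0.368, -0.927, 0.073], [-0.001, -0.078, -0.997]]
contact_force: [-0.1, -0.7, -1.6]
gripper_width: 7.0
grasp_force: 60.3
```

```bash
python3 -c "
from h import *
s=env.get_state();R=np.array(s['tcp_rot']);print(s['joints'],np.hypot(*s['eef_pos'][:2]),np.degrees(np.arctan2(-R[1,1],-R[0,1])),'label elev',np.degrees(np.arcsin(-R[2,1])))"
```

```text
[ 6.87517919e+01  3.33060851e+01  7.13334144e+01  1.23545574e+02
  1.74215494e-02 -8.96776957e+01] 621.4705876396072 68.42849919293128 label elev 4.481585660655035
```

>>> {"method": "jog_arm", "body": {
  "ticks": [
    [[0, -25, -20, 0], [0, -30, -25, 0], [0, -40, -30, 0], [0, -40, -30, 0], [0, -40, -30, 0], [0, -40, -30, 0]]
  ]
}}

```text
t: 16.0
eef_pos: [218.7, 559.7, 645.0]
tcp_rot: [[0.93, -0.364, 0.051], [-0.368, -0.921, 0.132], [-0.001, -0.141, -0.99]]
contact_force: [-0.4, -0.3, -1.8]
gripper_width: 6.8
grasp_force: 60.3
```

```bash
python3 -c "
from h import *
s=env.get_state();R=np.array(s['tcp_rot']);print(s['joints'],np.hypot(*s['eef_pos'][:2]),np.degrees(np.arctan2(-R[1,1],-R[0,1])),'label elev',np.degrees(np.arcsin(-R[2,1])))"
```

```text
[ 6.86447295e+01  2.98534327e+01  7.15664438e+01  1.23588824e+02
  1.90577735e-02 -8.97816322e+01] 600.9014681032022 68.42414811172863 label elev 8.124054835106437
```

>>> {"method": "jog_arm", "body": {
  "ticks": [
    [[0, -30, 0, 0], [0, -45, 0, 0], [0, -55, 0, 0], [0, -55, 0, 0], [0, -55, 0, 0], [0, -55, 0, 0]]
  ]
}}

```text
t: 16.75
eef_pos: [230.9, 588.4, 587.1]
tcp_rot: [[0.93, -0.367, 0.017], [-0.368, -0.929, 0.045], [-0.001, -0.048, -0.999]]
contact_force: [-0.1, -0.1, -0.6]
gripper_width: 6.7
grasp_force: 60.4
```

```bash
python3 -c "
from h import *
s=env.get_state();R=np.array(s['tcp_rot']);print(s['joints'],np.hypot(*s['eef_pos'][:2]),np.degrees(np.arctan2(-R[1,1],-R[0,1])),'label elev',np.degrees(np.arcsin(-R[2,1])))"
```

```text
[ 6.85521270e+01  3.52185512e+01  7.15342126e+01  1.23582817e+02
  3.49774889e-02 -8.98792688e+01] 632.060905079338 68.43125842530746 label elev 2.732764329147919
```

The high pose got trapped at the joint 4 limit. I'll drop lower, where joint 4 has room, and push outward there.

>>> {"method": "jog_arm", "body": {
  "ticks": [
    [[0, -15, 30, 0], [0, -25, 55, 0], [0, -30, 55, 0], [0, -30, 45, 0], [0, -30, 25, 0], [0, -30, 0, 0], [0, -20, 0, 0], [0, -30, 0, 0], [0, -45, 0, 0], [0, -50, 0, 0]]
  ]
}}

```text
t: 18.0
eef_pos: [322.5, 820.0, 354.9]
tcp_rot: [[0.93, -0.364, 0.051], [-0.368, -0.921, 0.13], [-0.001, -0.14, -0.99]]
contact_force: [0.0, 0.2, -1.2]
gripper_width: 6.8
grasp_force: 61.0
```

```bash
python3 -c "
from h import *
s=env.get_state();R=np.array(s['tcp_rot']);print(s['joints'],np.hypot(*s['eef_pos'][:2]),np.degrees(np.arctan2(-R[1,1],-R[0,1])),'label elev',np.degrees(np.arcsin(-R[2,1])))"
```

```text
[ 6.85174646e+01  5.40001652e+01  7.15986798e+01  9.95718729e+01
  3.81253560e-02 -8.99038003e+01] 881.1505010197009 68.42031317929926 label elev 8.0265663885534
```

>>> {"method": "jog_arm", "body": {
  "ticks": [
    [[0, -58, -15, 0], [0, -58, -15, 0], [0, -58, -15, 0], [0, -58, -15, 0]]
  ]
}}

```text
t: 18.5
eef_pos: [351.8, 893.5, 377.2]
tcp_rot: [[0.93, -0.348, 0.117], [-0.368, -0.88, 0.3], [-0.001, -0.322, -0.947]]
contact_force: [0.1, 0.3, -1.3]
gripper_width: 6.8
grasp_force: 61.0
```

```bash
python3 -c "
from h import *
s=env.get_state();R=np.array(s['tcp_rot']);print(s['joints'],np.hypot(*s['eef_pos'][:2]),np.degrees(np.arctan2(-R[1,1],-R[0,1])),'label elev',np.degrees(np.arcsin(-R[2,1])))"
```

```text
[ 6.84933067e+01  5.37800345e+01  7.15777763e+01  8.90328213e+01
  4.26653283e-02 -8.99217291e+01] 960.2836513288541 68.41064190321796 label elev 18.7648440675648
```

>>> {"method": "jog_arm", "body": {
  "ticks": [
    [[0, -52, -33, 0], [0, -50, -36, 0], [0, -50, -36, 0], [0, -50, -36, 0]]
  ]
}}

```text
t: 19.0
eef_pos: [355.9, 902.9, 499.8]
tcp_rot: [[0.93, -0.321, 0.178], [-0.368, -0.811, 0.455], [-0.001, -0.488, -0.873]]
contact_force: [-0.5, 0.6, 0.1]
gripper_width: 6.8
grasp_force: 61.0
```

```bash
python3 -c "
from h import *
s=env.get_state();R=np.array(s['tcp_rot']);print(s['joints'],np.hypot(*s['eef_pos'][:2]),np.degrees(np.arctan2(-R[1,1],-R[0,1])),'label elev',np.degrees(np.arcsin(-R[2,1])))"
```

```text
[ 6.84697610e+01  4.72518173e+01  7.15881124e+01  8.51040478e+01
  5.35985528e-02 -8.99314190e+01] 970.5468689996329 68.39117155707854 label elev 29.23216012358155
```

>>> {"method": "jog_arm", "body": {
  "ticks": [
    [[0, -54, -26, 0], [0, -54, -26, 0], [0, -54, -26, 0], [0, -55, -24, 0], [0, -56, -20, 0], [0, -56, -20, 0], [0, -56, -20, 0], [0, -50, -15, 0]]
  ]
}}

```text
t: 20.0
eef_pos: [365.3, 925.0, 705.3]
tcp_rot: [[0.93, -0.239, 0.279], [-0.367, -0.601, 0.71], [-0.002, -0.762, -0.647]]
contact_force: [-0.4, -0.3, -1.1]
gripper_width: 7.0
grasp_force: 61.1
```

```bash
python3 -c "
from h import *
s=env.get_state();R=np.array(s['tcp_rot']);print(s['joints'],np.hypot(*s['eef_pos'][:2]),np.degrees(np.arctan2(-R[1,1],-R[0,1])),'label elev',np.degrees(np.arcsin(-R[2,1])))"
```

```text
[ 6.84264235e+01  3.87071234e+01  7.15608063e+01  7.31693264e+01
  7.80623810e-02 -8.99440085e+01] 994.4837742047233 68.33988333823217 label elev 49.684247966959
```

Create plan.py:
```python
from h import *
from kin import P,ik,d
from scipy.spatial.transform import Rotation as Ro
def joints(R,p):
    w=p-P[5]*R[:,2];j1=np.arctan2(w[1],w[0]);q=ik(np.hypot(*w[:2]),w[2]-P[5],0)
    A=np.array([[np.cos(j1),np.sin(j1),0],[-np.sin(j1),np.cos(j1),0],[0,0,1]])@R
    z=A[:,2];fz=np.array([z[0],0,z[2]]);fz/=np.linalg.norm(fz);fx=np.array([fz[2],0,-fz[0]])
    tl=np.degrees(np.arctan2(fz[0],-fz[2]));j6=np.degrees(np.arctan2(-fx@A[:,1],fx@A[:,0]))
    return [round(float(v),1) for v in (np.degrees(j1),q[0],q[1],90-tl-q[0]+q[1],np.degrees(np.arcsin(z[1])),j6)]
L=np.array([537.5,109,108]);off=np.array([53.4,-4,19.4])
if __name__=="__main__":
    s=env.get_state();R0=np.array(s['tcp_rot']);print(joints(R0,np.array(s['eef_pos'])),s['joints'])
    ax=R0[:,0]
    for t in(0,6,12):
        for phi in(0,15,25,35):
            R=Ro.from_rotvec(d(t)*ax).as_matrix()@R0@Ro.from_euler('z',phi,degrees=True).as_matrix()
            if -R[2,1]<-R0[2,1] and t>0 and phi==0: R=Ro.from_rotvec(-d(t)*ax).as_matrix()@R0
            p=L-R@off;print(t,phi,'elev',np.degrees(np.arcsin(-R[2,1])).round(1),p.round(),joints(R,p))
```

```bash
python3 plan.py
```

```text
[68.4, 38.8, 71.7, 73.2, 0.1, -90.0] [ 6.84264235e+01  3.87071234e+01  7.15608063e+01  7.31693264e+01
  7.80623810e-02 -8.99440085e+01]
0 0 elev 49.7 [481. 112. 118.] [-29.6, 18.3, -47.9, 33.3, 49.0, 167.6]
0 15 elev 47.4 [486. 121. 128.] [-28.4, 17.1, -47.5, 33.5, 49.2, -175.5]
0 25 elev 43.7 [490. 125. 135.] [-27.5, 16.5, -47.0, 33.6, 49.3, -164.2]
0 35 elev 38.6 [496. 129. 141.] [-26.7, 16.0, -46.3, 33.9, 49.4, -153.0]
6 0 elev 55.7 [481. 112. 116.] [-33.6, 23.4, -48.5, 35.2, 53.9, 159.2]
6 15 elev 52.9 [485. 119. 127.] [-32.5, 21.9, -48.3, 35.5, 54.2, 176.0]
6 25 elev 48.4 [489. 122. 135.] [-31.8, 21.1, -47.9, 35.7, 54.4, -172.8]
6 35 elev 42.5 [495. 125. 142.] [-31.1, 20.5, -47.2, 36.0, 54.5, -161.5]
12 0 elev 61.7 [481. 111. 114.] [-36.9, 29.1, -48.6, 38.6, 58.1, 149.9]
12 15 elev 58.2 [484. 117. 126.] [-36.0, 27.4, -48.5, 39.1, 58.4, 166.4]
12 25 elev 52.9 [488. 120. 134.] [-35.4, 26.5, -48.2, 39.3, 58.7, 177.6]
12 35 elev 46.1 [493. 122. 141.] [-34.7, 25.7, -47.6, 39.7, 59.0, -171.3]
```

Label is tipped to 49.7°. For the trip, joint 6 needs about 18° of back-turn, so I'll add a bit more lean first and then turn.

>>> {"method": "jog_arm", "body": {
  "ticks": [
    [[0, -56, -15, 0], [0, 10, 0, 9], [0, 10, 0, 9]]
  ]
}}

```text
t: 20.38
eef_pos: [359.8, 915.0, 714.0]
tcp_rot: [[0.812, -0.507, 0.289], [-0.528, -0.426, 0.735], [-0.249, -0.749, -0.614]]
contact_force: [-0.1, 0.2, -1.5]
gripper_width: 6.9
grasp_force: 61.1
```

Create go.py:
```python
from plan import *
import sys
s=env.get_state();R=np.array(s['tcp_rot']);p=L-R@off;p[2]+=float(sys.argv[1])
print('elev',np.degrees(np.arcsin(-R[2,1])),'joints',np.round(s['joints'],1),'goal',p.round(),joints(R,p),'delta tool',(R.T@(p-s['eef_pos'])).round(1))
```

```bash
python3 go.py 150;python3 go.py 0
```

```text
elev 48.51440403860552 joints [ 68.5  30.3  55.1  62.6  -0.  -71.6] goal [487. 121. 280.] [-29.9, 4.6, -39.1, 57.0, 51.4, -175.1] delta tool [ 630.1  598.9 -280.3]
elev 48.51440403860552 joints [ 68.5  30.3  55.1  62.6  -0.  -71.6] goal [487. 121. 130.] [-29.9, 18.7, -47.8, 34.2, 51.4, -175.1] delta tool [ 667.5  711.2 -188.2]
```

>>> {"method": "jog_arm", "body": {
  "ticks": [
    [[20, 19, -9, 0], [40, 38, -18, 0], [40, 38, -18, 0], [40, 38, -18, 0], [40, 38, -18, 0], [40, 38, -18, 0], [40, 38, -18, 0], [40, 38, -18, 0]]
  ]
}}

```text
t: 21.38
eef_pos: [421.4, 535.6, 509.8]
tcp_rot: [[0.815, -0.502, 0.29], [-0.526, -0.43, 0.734], [-0.244, -0.75, -0.614]]
contact_force: [1.4, -0.1, -1.6]
gripper_width: 6.9
grasp_force: 61.1
```

```bash
python3 go.py 150
```

```text
elev 48.62687690338283 joints [ 42.8 -10.7 -21.4  30.1  20.  -88.4] goal [486. 121. 280.] [-29.9, 4.6, -39.2, 56.8, 51.3, -175.4] delta tool [ 327.1  317.9 -144.3]
```

>>> {"method": "jog_arm", "body": {
  "ticks": [
    [[40, 38, -18, 0], [40, 38, -18, 0], [40, 38, -18, 0], [40, 38, -18, 0], [40, 38, -18, 0], [40, 38, -18, 0], [40, 38, -18, 0], [25, 25, -10, 0], [0, 0, 0, 0]]
  ]
}}

```text
t: 22.5
eef_pos: [484.7, 149.7, 299.5]
tcp_rot: [[0.812, -0.507, 0.29], [-0.53, -0.429, 0.732], [-0.246, -0.748, -0.617]]
contact_force: [0.6, 0.3, 0.1]
gripper_width: 7.2
grasp_force: 61.1
```

```bash
python3 go.py 150; python3 go.py 0
```

```text
elev 48.38638896350303 joints [ -11.3   -4.   -37.8   43.3   50.8 -145.3] goal [486. 121. 280.] [-29.8, 4.4, -39.2, 56.6, 51.2, -174.8] delta tool [21.2 25.7 -8.3]
elev 48.38638896350303 joints [ -11.3   -4.   -37.8   43.3   50.8 -145.3] goal [486. 121. 130.] [-29.8, 18.5, -47.9, 33.8, 51.2, -174.8] delta tool [ 58.2 137.9  84.2]
```

>>> {"method": "jog_arm", "body": {
  "ticks": [
    [[20, 26, -8, 0], [0, 0, 0, 0]]
  ]
}}

```text
t: 22.75
eef_pos: [485.1, 123.9, 281.0]
tcp_rot: [[0.813, -0.505, 0.289], [-0.527, -0.43, 0.733], [-0.245, -0.748, -0.616]]
contact_force: [0.4, 0.3, -1.6]
gripper_width: 7.2
grasp_force: 61.1
```

Run:
```python
from plan import *
s=env.get_state();R=np.array(s['tcp_rot']);p=np.array(s['eef_pos']);l=p+R@off
out=[]
for n in("top","scene"):
    im=vision.snapshot(n);u=proj(n,l)[0];m=(im[...,2].astype(int)-im[...,1]>90)&(im[...,1]<90)&(im[...,0].astype(int)<90)
    c=np.round(u).astype(int);x=np.clip(c[0],50,461);y=np.clip(c[1],50,333)
    sub=m[c[1]-25:c[1]+25,c[0]-25:c[0]+25];ys,xs=np.nonzero(sub)
    print(n,u.round(1),len(xs),(xs.mean()+c[0]-25,ys.mean()+c[1]-25) if len(xs) else None)
    out.append(im[y-50:y+50,x-50:x+50])
cv2.imwrite("pics/c1.png",cv2.resize(np.hstack(out),None,fx=3.9,fy=3.9,interpolation=cv2.INTER_CUBIC))
```

```text
top [187.  145.6] 26 (np.float64(184.92307692307693), np.float64(145.53846153846155))
scene [296.8 182.3] 74 (np.float64(298.7567567567568), np.float64(183.95945945945945))
```

View pics/c1.png

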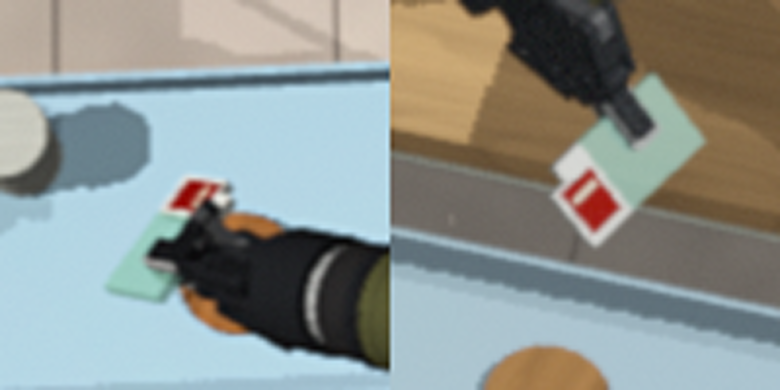

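The slide is held flush with the red label facing up: label at (185,146) in the top view and (299,184) in the scene view, within 2 px of prediction. I'll descend over the coaster.

>>> {"method": "jog_arm", "body": {
  "ticks": [
    [[5, 14, 11, 0], [9, 28, 23, 0], [9, 28, 23, 0], [9, 28, 23, 0], [5, 14, 12, 0], [0, 0, 0, 0]]
  ]
}}

```text
t: 23.6
eef_pos: [484.7, 125.3, 131.7]
tcp_rot: [[0.815, -0.503, 0.287], [-0.525, -0.431, 0.734], [-0.246, -0.749, -0.615]]
contact_force: [-0.3, 0.3, -0.9]
gripper_width: 7.0
grasp_force: 61.1
```

```bash
python3 go.py 0
```

```text
elev 48.49015450298498 joints [ -14.7   10.9  -48.4   22.3   51.5 -151.2] goal [486. 121. 130.] [-29.8, 18.7, -47.7, 34.3, 51.2, -175.4] delta tool [ 4.   2.2 -1.6]
```

>>> {"method": "jog_arm", "body": {
  "ticks": [
    [[4, 2, -1, 0], [0, 0, 0, 0], [0, 0, 0, 0], [0, 0, 0, 0]]
  ]
}}

```text
t: 24.1
eef_pos: [487.5, 120.3, 130.4]
tcp_rot: [[0.814, -0.503, 0.289], [-0.526, -0.431, 0.733], [-0.244, -0.749, -0.615]]
contact_force: [-0.6, 0.7, -1.2]
gripper_width: 7.2
grasp_force: 61.1
```

```bash
python3 go.py 0
```

Run:
```python
from plan import *
s=env.get_state();R=np.array(s['tcp_rot']);l=np.array(s['eef_pos'])+R@off;print(l,s['joint_vel'])
o=[]
for n in("top","scene"):
    im=vision.snapshot(n);c=proj(n,l)[0];print(n,c);c=c.astype(int);o.append(im[c[1]-50:c[1]+50,c[0]-50:c[0]+50])
cv2.imwrite("pics/c2.png",cv2.resize(np.hstack(o),None,fx=3.9,fy=3.9,interpolation=cv2.INTER_CUBIC))
```

```text
elev 48.531802956962906 joints [ -15.3   11.4  -47.9   22.8   51.6 -151.9] goal [486. 121. 130.] [-29.8, 18.6, -47.8, 34.1, 51.3, -175.3] delta tool [-1.2  0.5  0.6]
[538.57227395 108.11336526 108.42155315] [-0.04404879  0.14823132 -0.22615595 -0.02930693  0.02159445 -0.07634846]
top [194.68199549 157.53076182]
scene [289.45955011 216.17810661]
```

View pics/c2.png

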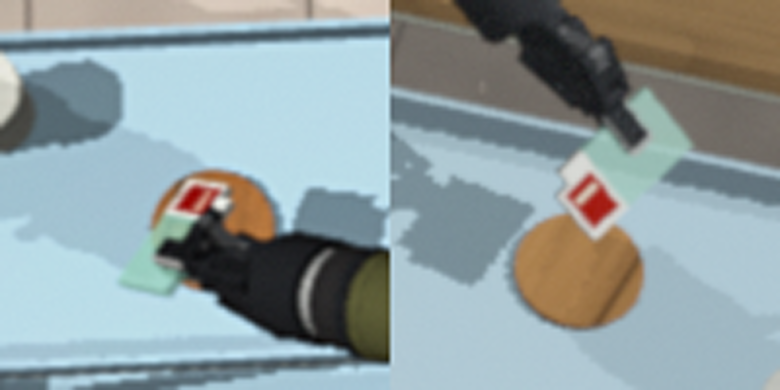

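The label is face-up over the coaster, about 100 mm above it, tipped about 48.5°, and the arm is still.

```bash
python3 -c "
from cell import env
print(env.hand_in())"
```

```text
the job is handed in; nothing more can be done
None
```

I handed the job in at about 24 s: the slide is out of the rack, held by its clear end with the red label tipped up about 48.5°, still, about 100 mm above the coaster. In an early free-air reach test, joint 3 read 71.63° against its 71.6° limit and the wrist force about 84 N. I don't know if that joint reading counts as passing its range.

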